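# Shim a belt tensioner and counter-hold its hidden bolt head

### The job

Get the belt tensioner ready for its lock nut: thread the tall spacer bush and then the flat washer down the upright threaded end of the tensioner's bolt, each fully home. Then reach down behind the front plate, past both sides of the lug, grip the bolt's hex head underneath it, turn it anticlockwise (seen from above) against its spring until the idler arm is at its stop, and finish while still gripping it there so that the bolt cannot turn back. Leave the nut, the spanner and everything else on the bench where they are.

Things in the scene. Friction and masses are not known exactly. Their poses are not given: they have to be found in the camera images.
- tensioner: Grey belt tensioner fixed to the bench. Origin on the bolt's axis at bench level, z up, x from front plate to rear plate. Base 100x130x8 mm (x -50..50, y -51..79). Front plate 88 mm wide, top z=80, inner face x=-33; rear plate top z=56, inner face x=+33 mm: the gap between them is 66 mm wide, open above and at both y ends
- lug_top (a point): Top of the lug on the bolt's axis, 69 mm above the bench, where the bush seats (the washer then seats on the bush). The lug is 7.5 mm thick and reaches back from the front plate over the bolt head: neck 16 mm wide towards -x of the tensioner, round end 28 mm across on the axis
- bolt_tip (a point): Tip of the bolt's threaded end on the axis, 93 mm above the bench. The end stands up through the lug, 16 mm thick, tapered to 9 mm over its last 4.5 mm
- hex_head (a point): Hex head of the bolt, hidden under the lug: 36 mm across flats, 18 mm high, origin at its centre (52 mm above the bench, on the axis). Two flats face its own +y and -y; grip it across these from straight above, one finger either side of the lug. Its axes match the tensioner's at joint 0. Below it: a coil spring 31 mm across; towards +y an idler arm and roller, top 26 mm above the bench
- tensioner_bolt (a joint): Turn of the bolt, rad, positive anticlockwise seen from above: 0 at rest where its spring keeps it, 0.40 at the far stop. The spring needs 0.04 N m to start and 0.14 N m at the stop, and turns the bolt back to 0 if let go
- spacer_bush_centre (a point): Centre (half-way up) of the loose spacer bush: plain steel ring 25 mm outside, 18.5 mm bore, 11 mm tall, lying flat on the bench, axis upright; 30 g
- flat_washer_centre (a point): Centre (half-way up) of the loose flat washer: plain steel ring 30 mm outside, 18.5 mm bore, 5 mm thick, lying flat on the bench, axis upright; 25 g
- spacer_bush: the same bush; origin at the centre of its underside
- flat_washer: the same washer; origin at the centre of its underside
- lock_nut: Loose hex nut, 24 mm across flats, 8 mm high, lying on the bench near the rings: stays there (within 25 mm). Origin at its underside
- spanner: Loose open-ended spanner 190 mm long on the bench, left of the tensioner: stays there
- lab_timer: Small wedge-shaped timer 66x60x34 mm near the spanner: stays there
- coverslip_box: Small blue and white box 35x35x22 mm: stays there
- marker: Marker pen 135 mm long, lying behind the tensioner: stays there
- beaker: Clear beaker 70 mm across, 83 mm high, behind the tensioner: stays there
- buffer_bottle: White squeeze bottle 62 mm across, 164 mm high: stays there
There are look-alikes about, which are no part of the job. What is shaped like the spacer_bush but black or pink is not meant.

How it is judged:
By the outcome, as a careful person would: the job done as asked, in the order asked, and still so for the second after the job is handed in, while the arm keeps its last pose, push and grip.
It also fails if it takes over 66 s, if anything falls off the work surface, if the arm or the gripper's body presses on something with over 40 N, if the wrist force passes 120 N, or if a joint passes its speed limit or range.

### The arm

A 7-joint arm with a two-finger parallel gripper is mounted at the origin on the work surface; the furniture and walls round the work are solid. World frame = base frame: x ahead of the robot, y to its left, z up, the work surface at z = 0. Lengths are in mm, angles in rad, forces in N, time in s.
With the tool pointing down it reaches from about 400 to 925 mm from the base axis. Payload 5.6 kg.
Tool frame: the origin (TCP) lies at the very end of the fingers, on their centre line; the grasp point (between the pads) lies bot.grip_depth behind it (bot.grip_depth is the distance from the TCP to the grasp point, in mm); z points along the fingers, y is the direction in which the jaws open and shut (so a half turn about z gives the same grasp; the last joint's range is limited). The gripper opens to 85 mm and grips with 20 to 120 N. Pads are 22 mm wide; open, the fingers measure 114 mm over their backs; the gripper's body (76 mm by 85 mm) begins 54 mm behind the grasp point. The pads swing forward as they close: fully open they stand 13 mm farther back than shut.
Start: joints at [1.215, 0.468, -0.012, 1.603, 0.006, 1.071, -0.056], TCP at [199.979, -618.479, 231.29] pointing down, gripper open.
Joint ranges: [-2.53, 2.53], [-0.31, 2.02], [-1.57, 1.55], [0.28, 2.44], [-1.29, 4.43], [0.15, 1.84], [-2.92, 2.92]. Speed limits (rad/s): [2.57, 2.57, 3.14, 3.14, 3.14, 3.14, 3.14].

### API

Orientations are given as a rotation vector (axis times angle).
In Python, from station import telemetry, optics, workorder, bot gives the robot as it stands.
- The arm moves only by the tool apply_moves, never from a script. Its argument "targets" is a list of rows, each an object of numbers: "hand": the closure, from 0 (fully open) to 1 (shut); "dx", "dy", "dz": the shift along the tool's x, y, z in units of 40 mm (1.0 is 40 mm); "rx", "ry", "rz": the turn, a rotation vector about the tool's x, y, z in units of 6 degrees (1.0 is 6 degrees). In form: [{"hand": .., "dx": .., "dy": .., "dz": .., "rx": .., "ry": .., "rz": ..}, ...]. A call has 1 to 10 rows; each row is the pose to reach, as a shift and turn from the pose commanded when the call began, along the tool's axes at that moment; what a row does not reach only later rows make up. A row lasts 1/12 s, in which the tool goes at most 41.7 mm and 7.16 degrees, less where a joint would pass 70% of its speed; a pose out of reach is approached as far as the arm can. A call with a gripper value outside its range is refused whole. The fingers move at their own pace and stop on an object; "grip_force" is the grip in N (left out, the last holds). Time passes only in rows, so rows that repeat a pose let the fingers close. It gives the time, the measured TCP pose, the force and the opening at its end, in the units of the state.
- telemetry.get_obs(): the state, without advancing time (a new reading comes with each control period).
- optics.grab_frame(name): name is "side" or "top"; returns a dict with "frame" (480x640x3 uint8, blue, green, red), "camera_matrix" (3x3 intrinsics, pixels), "R" (3x3) and "t" (3): a world point X has camera coordinates R X + t. Camera axes: x right, y down, z forward; pixel columns grow to the right and rows downward; lengths in mm; the calibration is good to about 2 mm. A picture is of the moment at which its call begins. There is no depth.
- workorder.finish_job(): hands the job in, once; it reports no verdict.
The state is a dict: "time_s": time; "joints": joint angles; "qvel": joint speeds; "tau": joint torques, N m; "ee_pos": TCP position; "eef_rot": TCP orientation; "wrist_force": force on the tool from outside, world axes, zero at the start; "ft_torque": the same for the moment, N m; "opening": finger opening in mm.
Only numpy, scipy, OpenCV 4.12 (cv2) and the standard library are available. Lean on these libraries where they do the work, as an engineer would, in place of code of your own. Each camera call takes 0.05 s, during which the arm holds its last target. There are 200 camera calls.

## Working session

There is one attempt and no reset: what is moved stays moved. The work goes in short steps, Python scripts to look and compute and a tool call to move; the robot and the scene stay as the last step left them, time stands still between calls to the robot, and variables do not carry over. Pictures are saved under pics/ and viewed, on a budget of 10 in all, crops included, one or two more only if the job needs it, and the job is handed in when it is done.

Besides the shell and the picture viewer there is one more tool, called after "Call:" as name(argument=value, ...) on one line, values as JSON. apply_moves: Moves the arm, as the interface text tells. Its arguments: {"type":"object","properties":{"targets":{"type":"array"},"grip_force":{"type":"number"}},"required":["targets"]}

```bash
ls; mkdir -p pics; python3 - <<'E'
from station import telemetry, optics, workorder, bot
import cv2
print(telemetry.get_obs(), bot.grip_depth)
for n in("side","top"):
    f=optics.grab_frame(n); cv2.imwrite(f"pics/{n}0.png",f["frame"]); print(n,f["camera_matrix"],f["R"],f["t"], -f["R"].T@f["t"])
E
```

```text
pics
{'time_s': 0.0, 'joints': array([ 1.21497834,  0.46840727, -0.01161457,  1.60366554,  0.00604236,
        1.07140395, -0.0562888 ]), 'qvel': array([-1.82997064e-03, -5.03495494e-04,  8.73570972e-05, -1.06218369e-03,
        3.66560624e-04,  1.24094781e-03,  1.04320445e-03]), 'tau': array([-8.95283956e-04, -5.32387805e+01,  2.13651132e-02, -2.51305372e+01,
        1.14346639e-02,  7.81098293e-03, -4.86681415e-06]), 'ee_pos': array([ 199.78151156, -617.92346453,  230.30147991]), 'eef_rot': array([-3.10147449e+00, -4.89058843e-01,  6.98145853e-04]), 'wrist_force': array([ 0.52468048, -1.21520923, -0.14224323]), 'ft_torque': array([ 0.03442177,  0.03327791, -0.03751222]), 'opening': 85.29859346792776} 18.700000000000003
side [[528.7324407   0.        314.2462412]
 [  0.        528.7324407 244.066814 ]
 [  0.          0.          1.       ]] [[ 0.99420648 -0.10602822 -0.01764901]
 [-0.07635448 -0.5810908  -0.81024902]
 [ 0.07565359  0.80690241 -0.58581997]] [-547.76413109   55.9888794  1084.26365521] [ 466.83721779 -900.43878728  670.88074529]
top [[495.30763274   0.         321.68606822]
 [  0.         495.30763274 235.47204039]
 [  0.           0.           1.        ]] [[ 2.06675585e-02 -9.99782573e-01  2.76757613e-03]
 [-9.93374618e-01 -2.08479366e-02 -1.13014300e-01]
 [ 1.13047426e-01 -4.13510232e-04 -9.93589507e-01]] [-78.25131841 563.58513812 962.55598382] [ 452.65395908  -66.08669046 1020.29527168]
```

View pics/side0.png

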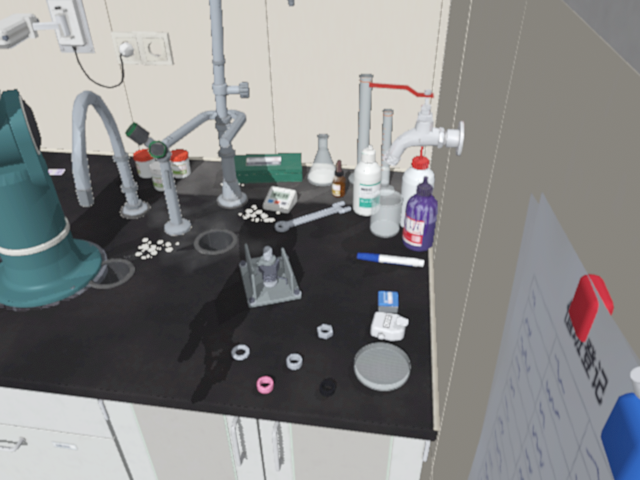

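View pics/top0.png

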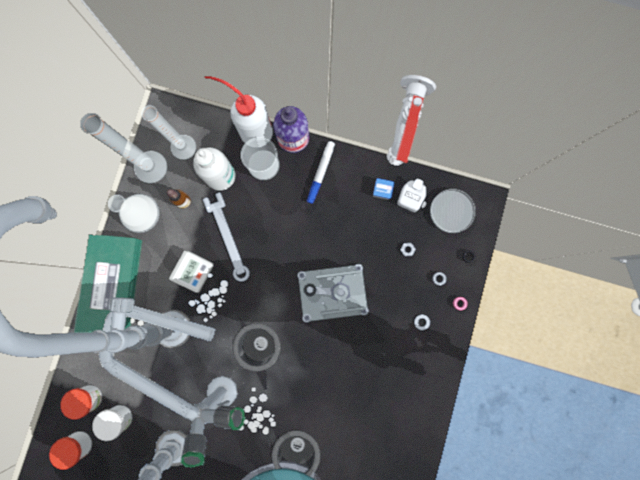

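The side view shows the tensioner at about (268,275). The washer is at (241,352), the bush at (294,361) and the nut at (325,331). In the top view the tensioner is at (335,292), washer (422,322), bush (440,278) and nut (408,249). Next I'll take enlarged crops as one composite.

```bash
cat > h.py <<'E'
import numpy as np, cv2
from station import telemetry, optics, workorder, bot
from scipy.spatial.transform import Rotation as Ro
def ray(f,p):
    d=f["R"].T@np.linalg.inv(f["camera_matrix"])@np.array([p[0],p[1],1.]); return -f["R"].T@f["t"], d/np.linalg.norm(d)
def tri(fs,ps):
    A=np.zeros((3,3));b=np.zeros(3);L=[ray(f,p) for f,p in zip(fs,ps)]
    for c,d in L:
        P=np.eye(3)-np.outer(d,d);A+=P;b+=P@c
    X=np.linalg.solve(A,b); return X,[np.linalg.norm((np.eye(3)-np.outer(d,d))@(X-c)).round(2) for c,d in L]
def onz(f,p,z):
    c,d=ray(f,p); return c+d*(z-c[2])/d[2]
def proj(f,X):
    v=f["camera_matrix"]@(f["R"]@np.asarray(X,float)+f["t"]); return v[:2]/v[2]
E
python3 - <<'E'
from h import *
s=optics.grab_frame("side");t=optics.grab_frame("top")
def crop(f,x,y,w,h,k): return cv2.resize(f["frame"][y:y+h,x:x+w],None,fx=k,fy=k,interpolation=cv2.INTER_CUBIC)
a=np.hstack([crop(s,225,235,100,75,4),crop(t,285,255,100,75,4)])
b=np.hstack([crop(s,225,310,133,100,3)[:300,:399],crop(t,380,230,133,100,3)[:300,:399]])
b=cv2.copyMakeBorder(b,0,0,0,2,cv2.BORDER_CONSTANT)
cv2.imwrite("pics/c1.png",np.vstack([a,b]))
# centroids of bright blobs
for n,f,pts in(("s",s,[(241,352),(294,361),(325,331)]),("t",t,[(422,322),(440,278),(408,249)])):
    g=f["frame"].max(2)
    for x,y in pts:
        w=g[y-14:y+15,x-14:x+15]; m=(w>95).astype(np.uint8); n_,l,st,c=cv2.connectedComponentsWithStats(cv2.morphologyEx(m,cv2.MORPH_CLOSE,np.ones((3,3))))
        i=1+st[1:,4].argmax(); print(n,(x,y),st[i]+np.array([x-14,y-14,0,0,0]), c[i]+[x-14,y-14])
E
```

```text
s (241, 352) [231 344  19  17 204] [240.40196078 351.8872549 ]
s (294, 361) [286 353  17  17 226] [293.86283186 361.19026549]
s (325, 331) [317 324  16  15 201] [324.6119403  330.97014925]
t (422, 322) [414 314  17  16 171] [421.85964912 321.69590643]
t (440, 278) [433 272  14  14 125] [439.312 278.376]
t (408, 249) [400 242  16  15 144] [407.59722222 248.96527778]
```

View pics/c1.png

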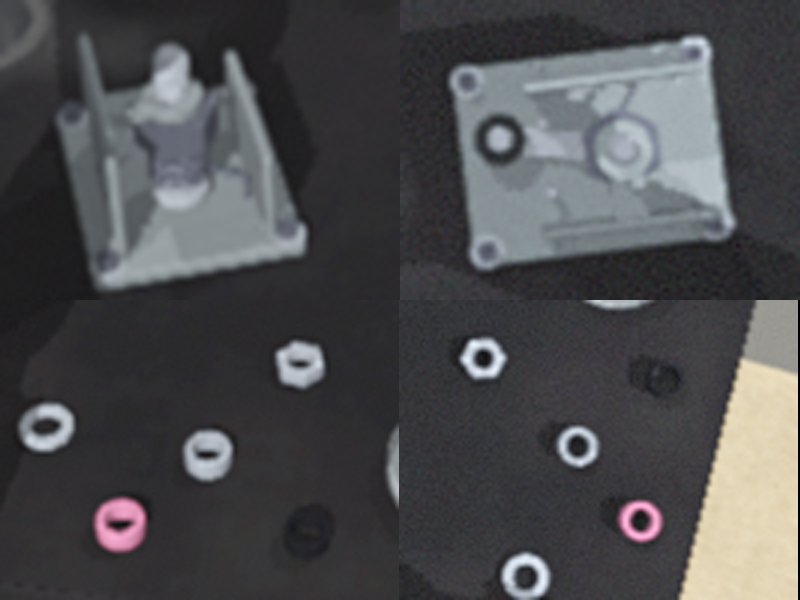

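The composite shows the taller front plate on the robot side and the bolt tip at side (268,247.5) and top (341.2,291.7). The base corners are clear, and the bush, washer and nut are well separated. Next I triangulate.

```bash
cat >> h.py <<'E'
from scipy.optimize import least_squares
def ring_px(f,X,r,h):
    a=np.linspace(0,2*np.pi,73); P=[proj(f,[X[0]+r*np.cos(t),X[1]+r*np.sin(t),z]) for t in a for z in(X[2]-h/2,X[2]+h/2)]
    P=np.array(P); return (P.min(0)+P.max(0))/2
E
python3 - <<'E'
from h import *
s=optics.grab_frame("side");t=optics.grab_frame("top")
fs=[s,t]
def c(b): return np.array([b[0]+b[2]/2-.5,b[1]+b[3]/2-.5])
for n,bs,bt,r,h in(("washer",(231,344,19,17),(414,314,17,16),15,5),("bush",(286,353,17,17),(433,272,14,14),12.5,11)):
    f=lambda X:np.r_[ring_px(s,X,r,h)-c(bs),ring_px(t,X,r,h)-c(bt)]
    q=least_squares(f,[500,-300,5]); print(n,q.x.round(1),q.fun.round(2))
    f=lambda X:np.r_[ring_px(s,[*X,h/2],r,h)-c(bs),ring_px(t,[*X,h/2],r,h)-c(bt)]
    q=least_squares(f,[500,-300]); print(n,q.x.round(1),q.fun.round(2))
print("nut",tri(fs,[(324.6,331),(407.6,249)]))
print("tip",tri(fs,[(268,248),(341.2,291.7)]), onz(s,(268,248),93),onz(t,(341.2,291.7),93))
K=[onz(t,((x-400)/4+285,y/4+255),8)[:2] for x,y in((467,82),(695,52),(718,225),(487,252))]
K=np.array(K);print(K.round(1),K.mean(0))
for a,b in((0,1),(3,2)):
    v=K[a]-K[b];print("yaw from y",np.degrees(np.arctan2(-v[0],v[1])))
for a,b in((0,3),(1,2)):
    v=K[a]-K[b];print("yaw from x",np.degrees(np.arctan2(v[1],v[0])))
# side corners
S=[onz(s,(x/4+225,y/4+235),8)[:2] for x,y in((72,116),(108,262),(288,226))];print(np.round(S,1))
print(Ro.from_rotvec(telemetry.get_obs()["eef_rot"]).as_matrix().round(3))
E
```

```text
washer [ 396.5 -273.4    3.4] [ 0.3  -0.01  0.01  0.36]
washer [ 396.4 -273.2] [ 0.32  0.25 -0.22  0.35]
bush [ 484.7 -308.4    7.9] [-0.07  0.01  0.   -0.08]
bush [ 484.8 -307.6] [-0.01  0.67 -0.63 -0.08]
nut (array([ 543.57392425, -243.82991301,    4.94264085]), [np.float64(0.3), np.float64(0.3)])
tip (array([ 454.43191222, -104.95546269,   92.47131175]), [np.float64(0.77), np.float64(0.77)]) [ 455.21318851 -105.67056111   93.        ] [ 453.66068898 -104.94482164   93.        ]
[[ 484.9  -27.6]
 [ 502.6 -143.6]
 [ 415.4 -156.3]
 [ 399.6  -39.8]] [450.62294383 -91.80870341]
yaw from y 8.67025304348888
yaw from y 7.764789047774375
yaw from x 8.168465086656921
yaw from x 8.289769386487567
[[ 400.8  -37.5]
 [ 417.8 -151.4]
 [ 503.5 -136.5]]
[[ 0.951  0.308 -0.   ]
 [ 0.308 -0.951  0.001]
 [-0.    -0.001 -1.   ]]
```

```bash
cat >> h.py <<'E'
def plan(X,yaw=-81.8):
    """tool-frame move units to TCP X (world mm), tool y at world angle yaw deg, pointing down"""
    o=telemetry.get_obs();R=Ro.from_rotvec(o["eef_rot"]).as_matrix();a=np.radians(yaw)
    y=np.array([np.cos(a),np.sin(a),0]);z=np.array([0,0,-1.]);G=np.c_[np.cross(y,z),y,z]
    print("t",o["time_s"],"pos",o["ee_pos"].round(1),"tooly",np.degrees(np.arctan2(R[1,1],R[0,1])).round(2),"open",o["opening"].round(1),"F",o["wrist_force"].round(1))
    print(" d",(R.T@(np.array(X)-o["ee_pos"])/40).round(3)," r",(np.degrees(Ro.from_matrix(R.T@G).as_rotvec())/6).round(3))
E
python3 - <<'E'
from h import *
plan([484.7,-308,100])
E
```

```text
Traceback (most recent call last):
  File "h.py", line 23, in plan
    print("t",o["time_s"],"pos",o["ee_pos"].round(1),"tooly",np.degrees(np.arctan2(R[1,1],R[0,1])).round(2),"open",o["opening"].round(1),"F",o["wrist_force"].round(1))
                                                                                                                   ^^^^^^^^^^^^^^^^^^
AttributeError: 'float' object has no attribute 'round'
```

```bash
sed -i 's/o\["opening"\].round(1)/round(o["opening"],1)/' h.py
python3 - <<'E'
from h import *
plan([484.7,-308,100])
E
```

```text
t 0.3 pos [ 199.9 -618.3  231. ] tooly -72.08 open 85.5 F [0.7 0.3 0.2]
 d [ 9.161 -5.189  3.277]  r [-5.00e-03  1.00e-03  1.62e+00]
```

Call:
apply_moves(targets=[{"hand":0.35,"dx":9.16,"dy":-5.19,"dz":3.28,"rz":1.62},{"hand":0.35,"dx":9.16,"dy":-5.19,"dz":3.28,"rz":1.62},{"hand":0.35,"dx":9.16,"dy":-5.19,"dz":3.28,"rz":1.62},{"hand":0.35,"dx":9.16,"dy":-5.19,"dz":3.28,"rz":1.62},{"hand":0.35,"dx":9.16,"dy":-5.19,"dz":3.28,"rz":1.62},{"hand":0.35,"dx":9.16,"dy":-5.19,"dz":3.28,"rz":1.62},{"hand":0.35,"dx":9.16,"dy":-5.19,"dz":3.28,"rz":1.62},{"hand":0.35,"dx":9.16,"dy":-5.19,"dz":3.28,"rz":1.62},{"hand":0.35,"dx":9.16,"dy":-5.19,"dz":3.28,"rz":1.62},{"hand":0.35,"dx":9.16,"dy":-5.19,"dz":3.28,"rz":1.62}], grip_force=30)

```text
$.targets[0]: bad value
```

```bash
python3 - <<'E'
from h import *
plan([484.7,-308,40])
E
```

```text
t 0.3 pos [ 199.9 -618.3  231. ] tooly -72.08 open 85.5 F [0.7 0.3 0.2]
 d [ 9.161 -5.188  4.777]  r [-5.00e-03  1.00e-03  1.62e+00]
```

Call:
apply_moves(targets=[{"hand":0.35,"dx":9.16,"dy":-5.19,"dz":3.28,"rx":0,"ry":0,"rz":1.62},{"hand":0.35,"dx":9.16,"dy":-5.19,"dz":3.28,"rx":0,"ry":0,"rz":1.62},{"hand":0.35,"dx":9.16,"dy":-5.19,"dz":3.28,"rx":0,"ry":0,"rz":1.62},{"hand":0.35,"dx":9.16,"dy":-5.19,"dz":3.28,"rx":0,"ry":0,"rz":1.62},{"hand":0.35,"dx":9.16,"dy":-5.19,"dz":3.28,"rx":0,"ry":0,"rz":1.62},{"hand":0.35,"dx":9.16,"dy":-5.19,"dz":3.28,"rx":0,"ry":0,"rz":1.62},{"hand":0.35,"dx":9.16,"dy":-5.19,"dz":3.28,"rx":0,"ry":0,"rz":1.62},{"hand":0.35,"dx":9.16,"dy":-5.19,"dz":3.28,"rx":0,"ry":0,"rz":1.62},{"hand":0.35,"dx":9.16,"dy":-5.19,"dz":3.28,"rx":0,"ry":0,"rz":1.62},{"hand":0.35,"dx":9.16,"dy":-5.19,"dz":3.28,"rx":0,"ry":0,"rz":1.62}], grip_force=30)

```text
time_s: 1.13
ee_pos: [470.1, -324.0, 107.0]
eef_rot: [3.133, 0.224, 0.001]
wrist_force: [0.8, -1.2, -0.0]
opening: 55.8
```

```bash
python3 - <<'E'
from h import *
plan([484.7,-308,40])
E
```

```text
t 1.1333 pos [ 470.1 -324.   107. ] tooly -81.82 open 55.8 F [ 0.8 -1.2 -0. ]
 d [ 0.418 -0.343  1.675]  r [ 0.004 -0.003 -0.003]
```

Call:
apply_moves(targets=[{"hand":0.35,"dx":0.4,"dy":-0.34,"dz":1.0,"rx":0,"ry":0,"rz":0},{"hand":0.35,"dx":0.4,"dy":-0.34,"dz":1.67,"rx":0,"ry":0,"rz":0},{"hand":0.35,"dx":0.4,"dy":-0.34,"dz":1.67,"rx":0,"ry":0,"rz":0},{"hand":0.35,"dx":0.4,"dy":-0.34,"dz":1.67,"rx":0,"ry":0,"rz":0}])

```text
time_s: 1.47
ee_pos: [481.6, -309.2, 39.4]
eef_rot: [-3.132, -0.225, 0.006]
wrist_force: [-0.7, 0.9, -0.1]
opening: 55.4
```

```bash
python3 - <<'E'
from h import *
plan([484.7,-308,2])
s=optics.grab_frame("side");t=optics.grab_frame("top")
def crop(f,x,y,w,h,k): return cv2.resize(f["frame"][y:y+h,x:x+w],None,fx=k,fy=k,interpolation=cv2.INTER_CUBIC)
cv2.imwrite("pics/c2.png",np.hstack([crop(s,245,310,100,90,4),crop(t,390,230,100,90,4)]))
E
```

```text
t 1.4667 pos [ 481.6 -309.2   39.4] tooly -81.79 open 55.4 F [-0.7  0.9 -0.1]
 d [ 0.084 -0.017  0.934]  r [-0.019  0.032  0.002]
```

View pics/c2.png

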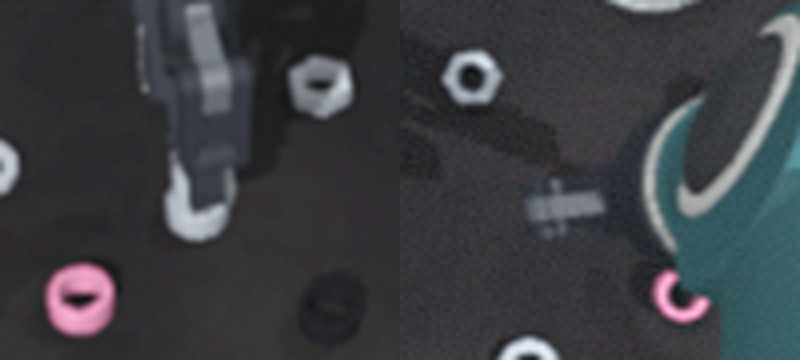

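The near finger hangs in front of the bush at side crop (210,180), aligned in x. The rings are undisturbed. I'll descend and close.

Call:
apply_moves(targets=[{"hand":0.35,"dx":0.08,"dy":-0.02,"dz":0.3,"rx":0,"ry":0,"rz":0},{"hand":0.35,"dx":0.08,"dy":-0.02,"dz":0.6,"rx":0,"ry":0,"rz":0},{"hand":0.35,"dx":0.08,"dy":-0.02,"dz":0.8,"rx":0,"ry":0,"rz":0},{"hand":0.35,"dx":0.08,"dy":-0.02,"dz":0.93,"rx":0,"ry":0,"rz":0},{"hand":0.35,"dx":0.08,"dy":-0.02,"dz":0.93,"rx":0,"ry":0,"rz":0},{"hand":0.8,"dx":0.08,"dy":-0.02,"dz":0.93,"rx":0,"ry":0,"rz":0},{"hand":1,"dx":0.08,"dy":-0.02,"dz":0.93,"rx":0,"ry":0,"rz":0},{"hand":1,"dx":0.08,"dy":-0.02,"dz":0.93,"rx":0,"ry":0,"rz":0},{"hand":1,"dx":0.08,"dy":-0.02,"dz":0.93,"rx":0,"ry":0,"rz":0},{"hand":1,"dx":0.08,"dy":-0.02,"dz":0.93,"rx":0,"ry":0,"rz":0}])

```text
time_s: 2.4
ee_pos: [486.2, -308.6, 3.8]
eef_rot: [3.133, 0.225, 0.001]
wrist_force: [-1.1, -0.3, 1.8]
opening: 23.0
```

Call:
apply_moves(targets=[{"hand":1,"dx":0,"dy":0,"dz":0,"rx":0,"ry":0,"rz":0},{"hand":1,"dx":0,"dy":0,"dz":0,"rx":0,"ry":0,"rz":0},{"hand":1,"dx":0,"dy":0,"dz":0,"rx":0,"ry":0,"rz":0}])

```text
time_s: 2.65
ee_pos: [486.2, -308.6, 3.8]
eef_rot: [3.133, 0.224, 0.001]
wrist_force: [-1.0, -0.1, 5.0]
opening: 23.6
```

Call:
apply_moves(targets=[{"hand":1,"dx":0,"dy":0,"dz":-0.3,"rx":0,"ry":0,"rz":0},{"hand":1,"dx":0,"dy":0,"dz":-1,"rx":0,"ry":0,"rz":0},{"hand":1,"dx":0,"dy":0,"dz":-2,"rx":0,"ry":0,"rz":0},{"hand":1,"dx":0,"dy":0,"dz":-2.9,"rx":0,"ry":0,"rz":0},{"hand":1,"dx":0,"dy":0,"dz":-2.9,"rx":0,"ry":0,"rz":0},{"hand":1,"dx":0,"dy":0,"dz":-2.9,"rx":0,"ry":0,"rz":0}])

```text
time_s: 3.15
ee_pos: [487.3, -309.2, 122.3]
eef_rot: [3.13, 0.224, 0.007]
wrist_force: [0.0, 0.9, -0.5]
opening: 23.2
```

```bash
python3 - <<'E'
from h import *
plan([454.3,-105.2,112])
s=optics.grab_frame("side");t=optics.grab_frame("top")
X=telemetry.get_obs()["ee_pos"]; ps=proj(s,X).astype(int);pt=proj(t,X).astype(int);print(proj(s,X),proj(t,X))
def crop(f,p,k=4): x,y=p[0]-50,p[1]-50;return cv2.resize(f["frame"][y:y+100,x:x+100],None,fx=k,fy=k,interpolation=cv2.INTER_CUBIC)
cv2.imwrite("pics/c3.png",np.hstack([crop(s,ps),crop(t,pt)]))
E
```

```text
t 3.15 pos [ 487.3 -309.2  122.3] tooly -81.81 open 23.2 F [ 0.   0.9 -0.5]
 d [-0.091 -5.167  0.24 ]  r [ 0.033 -0.04  -0.001]
[291.36326308 310.91120449] [453.94621446 276.50216407]
```

View pics/c3.png

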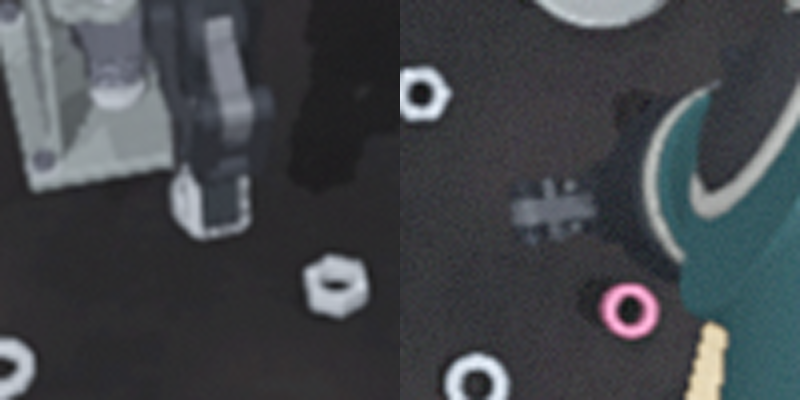

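The bush is held and protrudes below the finger, at side crop (170–250, 180–240). Everything else is untouched. Next I move over the bolt.

Call:
apply_moves(targets=[{"hand":1,"dx":-0.05,"dy":-1,"dz":0,"rx":0,"ry":0,"rz":0},{"hand":1,"dx":-0.05,"dy":-2,"dz":0,"rx":0,"ry":0,"rz":0},{"hand":1,"dx":-0.05,"dy":-3,"dz":0,"rx":0,"ry":0,"rz":0},{"hand":1,"dx":-0.05,"dy":-4,"dz":0.1,"rx":0,"ry":0,"rz":0},{"hand":1,"dx":-0.05,"dy":-4.8,"dz":0.2,"rx":0,"ry":0,"rz":0},{"hand":1,"dx":-0.05,"dy":-5.17,"dz":0.24,"rx":0,"ry":0,"rz":0},{"hand":1,"dx":-0.05,"dy":-5.17,"dz":0.24,"rx":0,"ry":0,"rz":0},{"hand":1,"dx":-0.05,"dy":-5.17,"dz":0.24,"rx":0,"ry":0,"rz":0},{"hand":1,"dx":-0.05,"dy":-5.17,"dz":0.24,"rx":0,"ry":0,"rz":0}])

```text
time_s: 4.0
ee_pos: [454.1, -105.0, 109.1]
eef_rot: [3.134, 0.223, -0.002]
wrist_force: [0.3, -1.1, -0.9]
opening: 23.1
```

```bash
python3 - <<'E'
from h import *
plan([456,-105.2,112])
s=optics.grab_frame("side");t=optics.grab_frame("top")
X=telemetry.get_obs()["ee_pos"];print(proj(s,X),proj(t,X))
x,y=238,205
a=cv2.resize(s["frame"][y:y+80,x:x+60],None,fx=7,fy=7,interpolation=cv2.INTER_CUBIC)
x,y=300,255
b=cv2.resize(t["frame"][y:y+80,x:x+53],None,fx=7,fy=7,interpolation=cv2.INTER_CUBIC)
cv2.imwrite("pics/c4.png",np.hstack([a,b]))
E
```

```text
t 4.0 pos [ 454.1 -105.   109.1] tooly -81.86 open 23.1 F [ 0.3 -1.1 -0.9]
 d [ 0.046  0.013 -0.074]  r [ 0.     0.014 -0.011]
[266.91597437 240.76944593] [341.84419804 291.31769593]
```

View pics/c4.png

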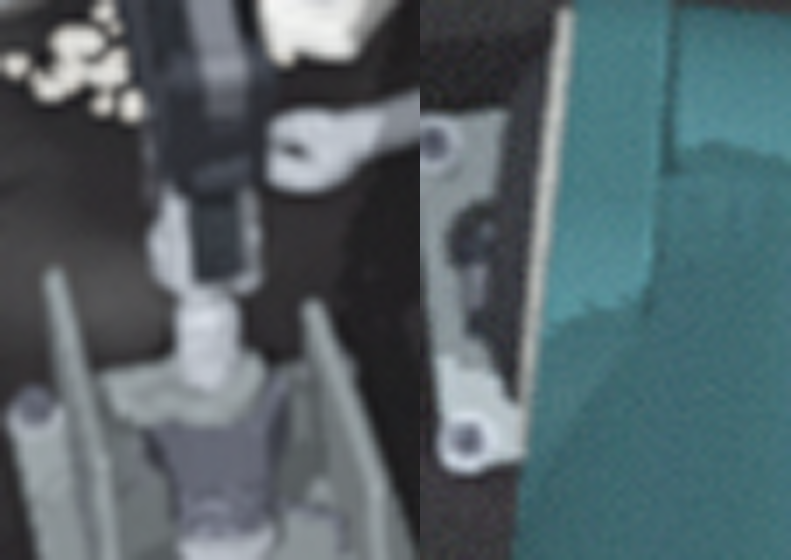

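In the side crop the bush (cols 150–262, centre 206) sits directly over the bolt (177–242, centre 209.5), so about 0.7 mm in +x remains to correct. I descend gently while watching the force.

Call:
apply_moves(targets=[{"hand":1,"dx":0.015,"dy":0,"dz":0.15,"rx":0,"ry":0,"rz":0},{"hand":1,"dx":0.015,"dy":0,"dz":0.25,"rx":0,"ry":0,"rz":0},{"hand":1,"dx":0.015,"dy":0,"dz":0.32,"rx":0,"ry":0,"rz":0},{"hand":1,"dx":0.015,"dy":0,"dz":0.38,"rx":0,"ry":0,"rz":0},{"hand":1,"dx":0.015,"dy":0,"dz":0.42,"rx":0,"ry":0,"rz":0},{"hand":1,"dx":0.015,"dy":0,"dz":0.42,"rx":0,"ry":0,"rz":0},{"hand":1,"dx":0.015,"dy":0,"dz":0.42,"rx":0,"ry":0,"rz":0}])

```text
time_s: 4.68
ee_pos: [455.0, -103.9, 92.9]
eef_rot: [-3.134, -0.225, 0.0]
wrist_force: [0.0, -0.7, -0.8]
opening: 23.2
```

Call:
apply_moves(targets=[{"hand":1,"dx":0,"dy":0,"dz":0.08,"rx":0,"ry":0,"rz":0},{"hand":1,"dx":0,"dy":0,"dz":0.16,"rx":0,"ry":0,"rz":0},{"hand":1,"dx":0,"dy":0,"dz":0.22,"rx":0,"ry":0,"rz":0},{"hand":1,"dx":0,"dy":0,"dz":0.22,"rx":0,"ry":0,"rz":0}])

```text
time_s: 5.02
ee_pos: [454.6, -103.8, 83.6]
eef_rot: [-3.133, -0.225, 0.002]
wrist_force: [-0.4, 0.3, -0.4]
opening: 23.3
```

Call:
apply_moves(targets=[{"hand":1,"dx":0,"dy":0,"dz":0.1,"rx":0,"ry":0,"rz":0},{"hand":1,"dx":0,"dy":0,"dz":0.18,"rx":0,"ry":0,"rz":0},{"hand":1,"dx":0,"dy":0,"dz":0.25,"rx":0,"ry":0,"rz":0},{"hand":1,"dx":0,"dy":0,"dz":0.28,"rx":0,"ry":0,"rz":0},{"hand":1,"dx":0,"dy":0,"dz":0.3,"rx":0,"ry":0,"rz":0},{"hand":1,"dx":0,"dy":0,"dz":0.3,"rx":0,"ry":0,"rz":0}])

```text
time_s: 5.52
ee_pos: [454.8, -103.9, 72.7]
eef_rot: [3.134, 0.225, -0.001]
wrist_force: [-2.9, 1.1, 8.4]
opening: 23.1
```

Call:
apply_moves(targets=[{"hand":0.35,"dx":0,"dy":0,"dz":-0.02,"rx":0,"ry":0,"rz":0},{"hand":0.35,"dx":0,"dy":0,"dz":-0.02,"rx":0,"ry":0,"rz":0},{"hand":0.35,"dx":0,"dy":0,"dz":-0.02,"rx":0,"ry":0,"rz":0},{"hand":0.35,"dx":0,"dy":0,"dz":-0.02,"rx":0,"ry":0,"rz":0},{"hand":0.35,"dx":0,"dy":0,"dz":-0.5,"rx":0,"ry":0,"rz":0},{"hand":0.35,"dx":0,"dy":0,"dz":-1.2,"rx":0,"ry":0,"rz":0},{"hand":0.35,"dx":0,"dy":0,"dz":-1.7,"rx":0,"ry":0,"rz":0},{"hand":0.35,"dx":0,"dy":0,"dz":-1.7,"rx":0,"ry":0,"rz":0}])

```text
time_s: 6.18
ee_pos: [457.6, -104.4, 143.5]
eef_rot: [3.132, 0.224, 0.01]
wrist_force: [0.5, -0.5, -0.2]
opening: 55.6
```

```bash
python3 - <<'E'
from h import *
plan([396.6,-273.5,60])
E
```

```text
t 6.1833 pos [ 457.6 -104.4  143.5] tooly -81.81 open 55.6 F [ 0.5 -0.5 -0.2]
 d [-2.125  3.963  2.084]  r [ 0.022 -0.061 -0.001]
```

Call:
apply_moves(targets=[{"hand":0.35,"dx":-0.5,"dy":1,"dz":0,"rx":0,"ry":0,"rz":0},{"hand":0.35,"dx":-1,"dy":1.9,"dz":0,"rx":0,"ry":0,"rz":0},{"hand":0.35,"dx":-1.5,"dy":2.8,"dz":0,"rx":0,"ry":0,"rz":0},{"hand":0.35,"dx":-1.9,"dy":3.6,"dz":0.4,"rx":0,"ry":0,"rz":0},{"hand":0.35,"dx":-2.12,"dy":3.96,"dz":1.1,"rx":0,"ry":0,"rz":0},{"hand":0.35,"dx":-2.12,"dy":3.96,"dz":1.8,"rx":0,"ry":0,"rz":0},{"hand":0.35,"dx":-2.12,"dy":3.96,"dz":2.08,"rx":0,"ry":0,"rz":0},{"hand":0.35,"dx":-2.12,"dy":3.96,"dz":2.08,"rx":0,"ry":0,"rz":0},{"hand":0.35,"dx":-2.12,"dy":3.96,"dz":2.08,"rx":0,"ry":0,"rz":0}])

```text
time_s: 6.93
ee_pos: [393.1, -272.4, 56.1]
eef_rot: [-3.132, -0.225, 0.003]
wrist_force: [0.4, -0.0, -0.1]
opening: 55.6
```

```bash
python3 - <<'E'
from h import *
plan([396.6,-273.5,1])
s=optics.grab_frame("side");t=optics.grab_frame("top")
def cr(f,x,y,w,h,k): return cv2.resize(f["frame"][y:y+h,x:x+w],None,fx=k,fy=k,interpolation=cv2.INTER_CUBIC)
a=np.hstack([cr(s,235,235,80,60,5),cr(t,305,265,80,60,5)])
b=np.hstack([cr(s,210,310,80,60,5),cr(t,390,280,80,60,5)])
cv2.imwrite("pics/c5.png",np.vstack([a,b]))
E
```

```text
t 6.9333 pos [ 393.1 -272.4   56.1] tooly -81.8 open 55.6 F [ 0.4 -0.  -0.1]
 d [0.084 0.042 1.377]  r [-0.014  0.016  0.001]
```

View pics/c5.png

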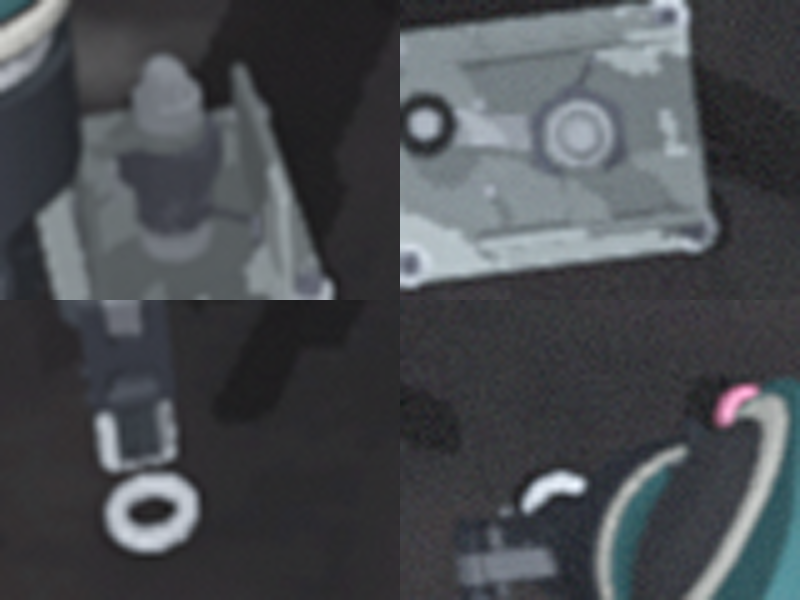

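The bush is seated concentric on the bolt (top crop (578,133), side crop (168,110)). The washer is at side crop (152,512), in line below the gripper. I descend onto it.

Call:
apply_moves(targets=[{"hand":0.35,"dx":0.08,"dy":0.04,"dz":0.5,"rx":0,"ry":0,"rz":0},{"hand":0.35,"dx":0.08,"dy":0.04,"dz":0.9,"rx":0,"ry":0,"rz":0},{"hand":0.35,"dx":0.08,"dy":0.04,"dz":1.2,"rx":0,"ry":0,"rz":0},{"hand":0.35,"dx":0.08,"dy":0.04,"dz":1.34,"rx":0,"ry":0,"rz":0},{"hand":0.35,"dx":0.08,"dy":0.04,"dz":1.34,"rx":0,"ry":0,"rz":0},{"hand":0.35,"dx":0.08,"dy":0.04,"dz":1.34,"rx":0,"ry":0,"rz":0},{"hand":0.35,"dx":0.08,"dy":0.04,"dz":1.34,"rx":0,"ry":0,"rz":0}])

```text
time_s: 7.62
ee_pos: [397.8, -274.3, 4.4]
eef_rot: [3.132, 0.225, 0.002]
wrist_force: [0.6, 0.1, 0.6]
opening: 55.4
```

Call:
apply_moves(targets=[{"hand":0.8,"dx":0,"dy":0,"dz":0,"rx":0,"ry":0,"rz":0},{"hand":1,"dx":0,"dy":0,"dz":0,"rx":0,"ry":0,"rz":0},{"hand":1,"dx":0,"dy":0,"dz":0,"rx":0,"ry":0,"rz":0},{"hand":1,"dx":0,"dy":0,"dz":0,"rx":0,"ry":0,"rz":0},{"hand":1,"dx":0,"dy":0,"dz":0,"rx":0,"ry":0,"rz":0}])

```text
time_s: 8.03
ee_pos: [399.1, -276.3, 5.0]
eef_rot: [3.129, 0.223, 0.007]
wrist_force: [1.1, -3.0, 7.6]
opening: 0.3
```

The jaws closed above the washer because the TCP was too high. I open, settle and look.

Call:
apply_moves(targets=[{"hand":0.8,"dx":0,"dy":0,"dz":-0.1,"rx":0,"ry":0,"rz":0},{"hand":0.35,"dx":0,"dy":0,"dz":-0.1,"rx":0,"ry":0,"rz":0},{"hand":0.35,"dx":0,"dy":0,"dz":-0.5,"rx":0,"ry":0,"rz":0},{"hand":0.35,"dx":0,"dy":0,"dz":-0.7,"rx":0,"ry":0,"rz":0},{"hand":0.35,"dx":0,"dy":0,"dz":-0.7,"rx":0,"ry":0,"rz":0},{"hand":0.35,"dx":0,"dy":0,"dz":-0.7,"rx":0,"ry":0,"rz":0},{"hand":0.35,"dx":0,"dy":0,"dz":-0.7,"rx":0,"ry":0,"rz":0}])

```text
time_s: 8.62
ee_pos: [396.9, -273.7, 31.0]
eef_rot: [-3.133, -0.225, 0.001]
wrist_force: [-0.7, 0.1, -0.8]
opening: 55.6
```

```bash
python3 - <<'E'
from h import *
plan([396.6,-273.5,1])
s=optics.grab_frame("side");plan([396.6,-273.5,1]);t=optics.grab_frame("top");plan([396.6,-273.5,1])
def cr(f,x,y,w,h,k): return cv2.resize(f["frame"][y:y+h,x:x+w],None,fx=k,fy=k,interpolation=cv2.INTER_CUBIC)
b=np.hstack([cr(s,210,310,80,60,5),cr(t,390,280,80,60,5)])
cv2.imwrite("pics/c6.png",b)
w=s["frame"].max(2)[338:368,222:260]
n_,l,st,c=cv2.connectedComponentsWithStats(cv2.morphologyEx((w>95).astype(np.uint8),cv2.MORPH_CLOSE,np.ones((3,3))));print(st[1:]+[222,338,0,0,0])
E
```

```text
t 8.6167 pos [ 396.9 -273.7   31. ] tooly -81.8 open 55.6 F [-0.7  0.1 -0.8]
 d [-0.005 -0.007  0.751]  r [-0.002  0.003  0.   ]
t 8.6667 pos [ 396.7 -273.7   30.9] tooly -81.8 open 55.6 F [0.4 0.7 0.1]
 d [-0.002 -0.005  0.747]  r [-0.005  0.007  0.   ]
t 8.7167 pos [ 396.7 -273.7   30.8] tooly -81.8 open 55.5 F [ 0.2 -0.1 -0.4]
 d [-0.002 -0.004  0.745]  r [-0.006  0.008  0.   ]
[[231 343  19  16 162]]
```

View pics/c6.png

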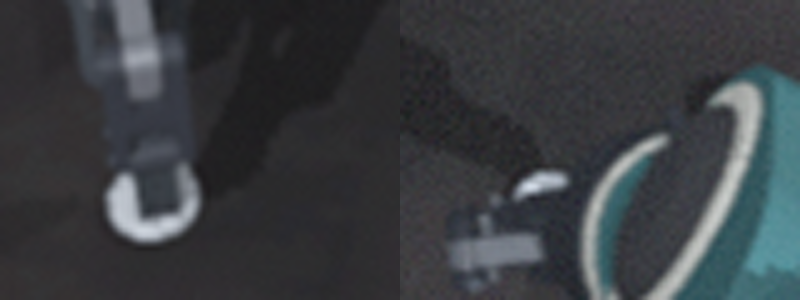

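The washer has not moved (side crop centre (152,205)), and the finger sits in front of it. I'll go lower this time.

Call:
apply_moves(targets=[{"hand":0.35,"dx":0,"dy":0,"dz":0.4,"rx":0,"ry":0,"rz":0},{"hand":0.35,"dx":0,"dy":0,"dz":0.6,"rx":0,"ry":0,"rz":0},{"hand":0.35,"dx":0,"dy":0,"dz":0.7,"rx":0,"ry":0,"rz":0},{"hand":0.35,"dx":0,"dy":0,"dz":0.74,"rx":0,"ry":0,"rz":0},{"hand":0.35,"dx":0,"dy":0,"dz":0.76,"rx":0,"ry":0,"rz":0},{"hand":0.35,"dx":0,"dy":0,"dz":0.76,"rx":0,"ry":0,"rz":0},{"hand":0.35,"dx":0,"dy":0,"dz":0.76,"rx":0,"ry":0,"rz":0},{"hand":0.35,"dx":0,"dy":0,"dz":0.76,"rx":0,"ry":0,"rz":0}])

```text
time_s: 9.38
ee_pos: [397.3, -274.1, 1.3]
eef_rot: [3.133, 0.225, 0.001]
wrist_force: [0.5, 0.2, 1.2]
opening: 55.7
```

Call:
apply_moves(targets=[{"hand":0.6,"dx":0,"dy":0,"dz":0.01,"rx":0,"ry":0,"rz":0},{"hand":0.7,"dx":0,"dy":0,"dz":0.01,"rx":0,"ry":0,"rz":0},{"hand":1,"dx":0,"dy":0,"dz":0.01,"rx":0,"ry":0,"rz":0},{"hand":1,"dx":0,"dy":0,"dz":0.01,"rx":0,"ry":0,"rz":0},{"hand":1,"dx":0,"dy":0,"dz":0.01,"rx":0,"ry":0,"rz":0},{"hand":1,"dx":0,"dy":0,"dz":0.01,"rx":0,"ry":0,"rz":0}])

```text
time_s: 9.88
ee_pos: [397.2, -274.0, 1.0]
eef_rot: [3.133, 0.225, 0.0]
wrist_force: [-0.7, 1.5, 5.4]
opening: 27.6
```

Call:
apply_moves(targets=[{"hand":1,"dx":0,"dy":0,"dz":-0.3,"rx":0,"ry":0,"rz":0},{"hand":1,"dx":0,"dy":0,"dz":-1,"rx":0,"ry":0,"rz":0},{"hand":1,"dx":0,"dy":0,"dz":-2,"rx":0,"ry":0,"rz":0},{"hand":1,"dx":0,"dy":0,"dz":-2.9,"rx":0,"ry":0,"rz":0},{"hand":1,"dx":0,"dy":0,"dz":-2.9,"rx":0,"ry":0,"rz":0},{"hand":1,"dx":0,"dy":0,"dz":-2.9,"rx":0,"ry":0,"rz":0}])

```text
time_s: 10.38
ee_pos: [398.4, -274.8, 118.6]
eef_rot: [3.131, 0.224, 0.006]
wrist_force: [-0.4, -0.0, -0.7]
opening: 27.6
```

```bash
python3 - <<'E'
from h import *
plan([454.6,-104.0,108])
E
```

```text
t 10.3833 pos [ 398.4 -274.8  118.6] tooly -81.81 open 27.6 F [-0.4 -0.  -0.7]
 d [ 1.999 -4.027  0.26 ]  r [ 0.032 -0.036 -0.002]
```

Call:
apply_moves(targets=[{"hand":1,"dx":0.4,"dy":-0.8,"dz":0,"rx":0,"ry":0,"rz":0},{"hand":1,"dx":0.8,"dy":-1.6,"dz":0,"rx":0,"ry":0,"rz":0},{"hand":1,"dx":1.2,"dy":-2.4,"dz":0,"rx":0,"ry":0,"rz":0},{"hand":1,"dx":1.6,"dy":-3.2,"dz":0,"rx":0,"ry":0,"rz":0},{"hand":1,"dx":2,"dy":-4.03,"dz":0.1,"rx":0,"ry":0,"rz":0},{"hand":1,"dx":2,"dy":-4.03,"dz":0.2,"rx":0,"ry":0,"rz":0},{"hand":1,"dx":2,"dy":-4.03,"dz":0.2,"rx":0,"ry":0,"rz":0},{"hand":1,"dx":2,"dy":-4.03,"dz":0.2,"rx":0,"ry":0,"rz":0},{"hand":1,"dx":2,"dy":-4.03,"dz":0.2,"rx":0,"ry":0,"rz":0},{"hand":1,"dx":2,"dy":-4.03,"dz":0.2,"rx":0,"ry":0,"rz":0}])

```text
time_s: 11.22
ee_pos: [452.7, -104.4, 108.2]
eef_rot: [3.134, 0.22, -0.001]
wrist_force: [0.3, 0.5, -0.3]
opening: 27.6
```

```bash
python3 - <<'E'
from h import *
plan([454.6,-104.0,100])
s=optics.grab_frame("side")
plan([454.6,-104.0,100])
x,y=238,205
a=cv2.resize(s["frame"][y:y+75,x:x+75],None,fx=8,fy=8,interpolation=cv2.INTER_CUBIC)
cv2.imwrite("pics/c7.png",a)
E
```

```text
t 11.2167 pos [ 452.7 -104.4  108.2] tooly -81.96 open 27.6 F [ 0.3  0.5 -0.3]
 d [ 0.049 -0.003  0.205]  r [ 0.002  0.009 -0.026]
t 11.2667 pos [ 452.8 -104.3  108.4] tooly -81.95 open 27.8 F [-0.4 -0.3 -0.1]
 d [ 0.045 -0.002  0.21 ]  r [ 0.003  0.005 -0.025]
```

View pics/c7.png

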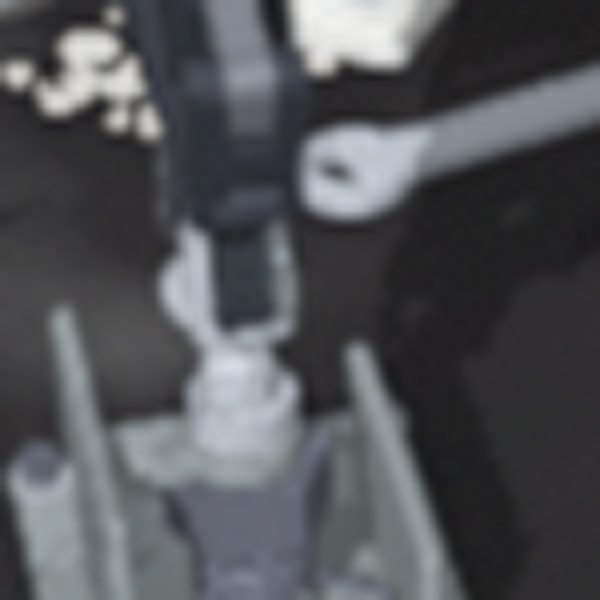

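The washer's left edge is at 160 and it is about 151 px wide, which puts its centre near 236. The bolt and bush centre is at about 242, so it needs about +1.5 mm in x, in agreement with the telemetry. I descend.

Call:
apply_moves(targets=[{"hand":1,"dx":0.04,"dy":0,"dz":0.1,"rx":0,"ry":0,"rz":0},{"hand":1,"dx":0.04,"dy":0,"dz":0.2,"rx":0,"ry":0,"rz":0},{"hand":1,"dx":0.04,"dy":0,"dz":0.28,"rx":0,"ry":0,"rz":0},{"hand":1,"dx":0.04,"dy":0,"dz":0.36,"rx":0,"ry":0,"rz":0},{"hand":1,"dx":0.04,"dy":0,"dz":0.42,"rx":0,"ry":0,"rz":0},{"hand":1,"dx":0.04,"dy":0,"dz":0.46,"rx":0,"ry":0,"rz":0},{"hand":1,"dx":0.04,"dy":0,"dz":0.46,"rx":0,"ry":0,"rz":0}])

```text
time_s: 11.85
ee_pos: [454.5, -102.7, 89.8]
eef_rot: [-3.133, -0.225, 0.002]
wrist_force: [-0.6, -0.0, 0.5]
opening: 27.4
```

Call:
apply_moves(targets=[{"hand":1,"dx":0,"dy":0.02,"dz":0.05,"rx":0,"ry":0,"rz":0},{"hand":1,"dx":0,"dy":0.02,"dz":0.1,"rx":0,"ry":0,"rz":0},{"hand":1,"dx":0,"dy":0.02,"dz":0.15,"rx":0,"ry":0,"rz":0},{"hand":1,"dx":0,"dy":0.02,"dz":0.2,"rx":0,"ry":0,"rz":0},{"hand":1,"dx":0,"dy":0.02,"dz":0.23,"rx":0,"ry":0,"rz":0},{"hand":1,"dx":0,"dy":0.02,"dz":0.25,"rx":0,"ry":0,"rz":0},{"hand":1,"dx":0,"dy":0.02,"dz":0.25,"rx":0,"ry":0,"rz":0}])

```text
time_s: 12.43
ee_pos: [454.5, -103.7, 80.8]
eef_rot: [3.133, 0.224, -0.002]
wrist_force: [-5.4, 0.1, 12.9]
opening: 27.7
```

Call:
apply_moves(targets=[{"hand":0.25,"dx":0,"dy":0,"dz":-0.03,"rx":0,"ry":0,"rz":0},{"hand":0.25,"dx":0,"dy":0,"dz":-0.03,"rx":0,"ry":0,"rz":0},{"hand":0.25,"dx":0,"dy":0,"dz":-0.03,"rx":0,"ry":0,"rz":0},{"hand":0.25,"dx":0,"dy":0,"dz":-0.03,"rx":0,"ry":0,"rz":0},{"hand":0.25,"dx":0,"dy":0,"dz":-0.03,"rx":0,"ry":0,"rz":0},{"hand":0.25,"dx":0,"dy":0,"dz":-0.5,"rx":0,"ry":0,"rz":0},{"hand":0.25,"dx":0,"dy":0,"dz":-1.1,"rx":0,"ry":0,"rz":0},{"hand":0.25,"dx":0,"dy":0,"dz":-1.1,"rx":0,"ry":0,"rz":0},{"hand":0.25,"dx":0,"dy":0,"dz":-1.1,"rx":0,"ry":0,"rz":0},{"hand":0.25,"dx":0,"dy":0,"dz":-1.1,"rx":0,"ry":0,"rz":0}])

```text
time_s: 13.27
ee_pos: [454.8, -103.5, 123.8]
eef_rot: [3.134, 0.225, -0.0]
wrist_force: [-0.2, -0.2, 0.3]
opening: 63.8
```

```bash
python3 - <<'E'
from h import *
s=optics.grab_frame("side")
plan([454,-104.3,36])
x,y=238,205
a=cv2.resize(s["frame"][y:y+75,x:x+75],None,fx=8,fy=8,interpolation=cv2.INTER_CUBIC)
cv2.imwrite("pics/c8.png",a)
E
```

```text
t 13.3167 pos [ 454.5 -103.4  123.5] tooly -81.8 open 64.1 F [-0.7  0.4  0.9]
 d [-0.013  0.02   2.188]  r [-0.003  0.01   0.   ]
```

View pics/c8.png

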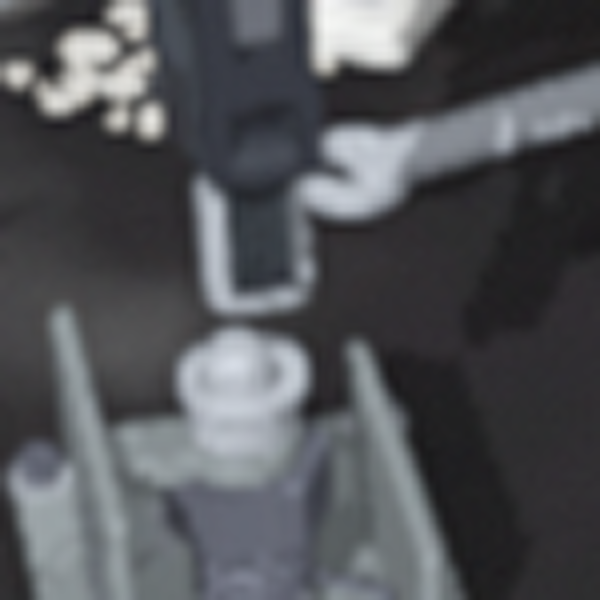

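The washer lies flat on the bush with the bolt tip through it (crop (243,370)). Now I go down past the lug to the hex head.

Call:
apply_moves(targets=[{"hand":0.25,"dx":-0.01,"dy":0.02,"dz":0.4,"rx":0,"ry":0,"rz":0},{"hand":0.25,"dx":-0.01,"dy":0.02,"dz":0.8,"rx":0,"ry":0,"rz":0},{"hand":0.25,"dx":-0.01,"dy":0.02,"dz":1.2,"rx":0,"ry":0,"rz":0},{"hand":0.25,"dx":-0.01,"dy":0.02,"dz":1.5,"rx":0,"ry":0,"rz":0},{"hand":0.25,"dx":-0.01,"dy":0.02,"dz":1.8,"rx":0,"ry":0,"rz":0},{"hand":0.25,"dx":-0.01,"dy":0.02,"dz":2,"rx":0,"ry":0,"rz":0},{"hand":0.25,"dx":-0.01,"dy":0.02,"dz":2.15,"rx":0,"ry":0,"rz":0},{"hand":0.25,"dx":-0.01,"dy":0.02,"dz":2.18,"rx":0,"ry":0,"rz":0},{"hand":0.25,"dx":-0.01,"dy":0.02,"dz":2.18,"rx":0,"ry":0,"rz":0},{"hand":0.25,"dx":-0.01,"dy":0.02,"dz":2.18,"rx":0,"ry":0,"rz":0}])

```text
time_s: 14.15
ee_pos: [455.0, -104.4, 37.2]
eef_rot: [3.133, 0.225, 0.001]
wrist_force: [0.3, 0.5, 0.3]
opening: 64.0
```

Call:
apply_moves(targets=[{"hand":0.5,"dx":0,"dy":0,"dz":0,"rx":0,"ry":0,"rz":0},{"hand":0.6,"dx":0,"dy":0,"dz":0,"rx":0,"ry":0,"rz":0},{"hand":1,"dx":0,"dy":0,"dz":0,"rx":0,"ry":0,"rz":0},{"hand":1,"dx":0,"dy":0,"dz":0,"rx":0,"ry":0,"rz":0},{"hand":1,"dx":0,"dy":0,"dz":0,"rx":0,"ry":0,"rz":0},{"hand":1,"dx":0,"dy":0,"dz":0,"rx":0,"ry":0,"rz":0}], grip_force=60)

```text
time_s: 14.65
ee_pos: [455.0, -103.7, 37.8]
eef_rot: [-3.133, -0.225, -0.001]
wrist_force: [-1.1, 2.4, 6.7]
opening: 35.0
```

```bash
python3 - <<'E'
from h import *
plan([454,-104.3,36],-81.8+22.9)
o=telemetry.get_obs();print(o["ft_torque"],o["joints"])
E
```

```text
t 14.65 pos [ 455.  -103.7   37.8] tooly -81.78 open 35.0 F [-1.1  2.4  6.7]
 d [-0.027  0.011  0.045]  r [-2.000e-03 -8.000e-03 -3.813e+00]
[ 0.6413807   0.39415458 -0.00490166] [ 0.2410795   0.48708121 -0.10495559  2.16003439  0.10157683  0.49826868
 -1.3683384 ]
```

Call:
apply_moves(targets=[{"hand":1,"dx":0,"dy":0,"dz":0,"rx":0,"ry":0,"rz":-0.4},{"hand":1,"dx":0,"dy":0,"dz":0,"rx":0,"ry":0,"rz":-0.8},{"hand":1,"dx":0,"dy":0,"dz":0,"rx":0,"ry":0,"rz":-1.2},{"hand":1,"dx":0,"dy":0,"dz":0,"rx":0,"ry":0,"rz":-1.6},{"hand":1,"dx":0,"dy":0,"dz":0,"rx":0,"ry":0,"rz":-2.0},{"hand":1,"dx":0,"dy":0,"dz":0,"rx":0,"ry":0,"rz":-2.4},{"hand":1,"dx":0,"dy":0,"dz":0,"rx":0,"ry":0,"rz":-2.8},{"hand":1,"dx":0,"dy":0,"dz":0,"rx":0,"ry":0,"rz":-3.2},{"hand":1,"dx":0,"dy":0,"dz":0,"rx":0,"ry":0,"rz":-3.2},{"hand":1,"dx":0,"dy":0,"dz":0,"rx":0,"ry":0,"rz":-3.2}])

```text
time_s: 15.48
ee_pos: [454.8, -103.1, 37.8]
eef_rot: [-3.051, -0.744, -0.001]
wrist_force: [-1.9, 4.0, 7.6]
opening: 35.3
```

```bash
python3 - <<'E'
from h import *
plan([454,-104.3,36],-81.8+22.9)
o=telemetry.get_obs();print(o["ft_torque"])
E
```

```text
t 15.4833 pos [ 454.8 -103.1   37.8] tooly -62.58 open 35.3 F [-1.9  4.   7.6]
 d [-0.032  0.016  0.046]  r [-0.007 -0.008 -0.613]
[ 0.99800702  0.49980681 -0.08371204]
```

Call:
apply_moves(targets=[{"hand":1,"dx":0,"dy":0,"dz":0,"rx":0,"ry":0,"rz":-0.2},{"hand":1,"dx":0,"dy":0,"dz":0,"rx":0,"ry":0,"rz":-0.4},{"hand":1,"dx":0,"dy":0,"dz":0,"rx":0,"ry":0,"rz":-0.6},{"hand":1,"dx":0,"dy":0,"dz":0,"rx":0,"ry":0,"rz":-0.75},{"hand":1,"dx":0,"dy":0,"dz":0,"rx":0,"ry":0,"rz":-0.75},{"hand":1,"dx":0,"dy":0,"dz":0,"rx":0,"ry":0,"rz":-0.75}], grip_force=60)

```text
time_s: 15.98
ee_pos: [454.8, -103.0, 37.8]
eef_rot: [-3.02, -0.861, -0.001]
wrist_force: [-3.0, 4.8, 7.9]
opening: 34.8
```

```bash
python3 - <<'E'
from h import *
plan([454,-104.3,36],-81.8+22.9)
o=telemetry.get_obs();print(o["ft_torque"])
E
```

```text
t 15.9833 pos [ 454.8 -103.    37.8] tooly -58.16 open 34.8 F [-3.   4.8  7.9]
 d [-0.033  0.017  0.046]  r [-0.01  -0.008  0.124]
[ 1.06377721  0.54004716 -0.43552087]
```

The torque jumped from 0.08 to 0.44 N m at 23.6°, so the bolt is on its stop. One hold, then a last look.

Call:
apply_moves(targets=[{"hand":1,"dx":0,"dy":0,"dz":0,"rx":0,"ry":0,"rz":-0.05},{"hand":1,"dx":0,"dy":0,"dz":0,"rx":0,"ry":0,"rz":-0.05},{"hand":1,"dx":0,"dy":0,"dz":0,"rx":0,"ry":0,"rz":-0.05},{"hand":1,"dx":0,"dy":0,"dz":0,"rx":0,"ry":0,"rz":-0.05},{"hand":1,"dx":0,"dy":0,"dz":0,"rx":0,"ry":0,"rz":-0.05},{"hand":1,"dx":0,"dy":0,"dz":0,"rx":0,"ry":0,"rz":-0.05}])

```text
time_s: 16.48
ee_pos: [454.7, -103.0, 37.8]
eef_rot: [-3.018, -0.868, -0.001]
wrist_force: [-2.3, 4.3, 7.9]
opening: 35.1
```

```bash
python3 - <<'E'
from h import *
plan([454,-104.3,36],-81.8+22.9)
o=telemetry.get_obs();print(o["ft_torque"])
s=optics.grab_frame("side");t=optics.grab_frame("top")
def cr(f,x,y,w,h,k): return cv2.resize(f["frame"][y:y+h,x:x+w],None,fx=k,fy=k,interpolation=cv2.INTER_CUBIC)
cv2.imwrite("pics/c9.png",np.hstack([cr(s,210,200,132,180,3),cr(t,275,230,134,180,3)]))
E
```

```text
t 16.4833 pos [ 454.7 -103.    37.8] tooly -57.89 open 35.1 F [-2.3  4.3  7.9]
 d [-0.033  0.018  0.045]  r [-0.01  -0.009  0.168]
[ 1.10244527  0.53467689 -0.57789074]
```

View pics/c9.png

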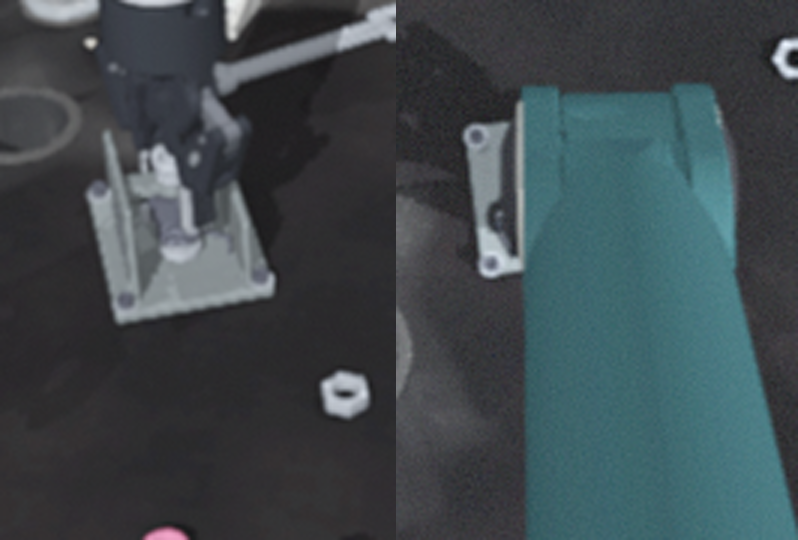

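The idler roller moved in the top view from (310,290) to (309,302). That is about 24 mm, or about 0.4 rad at its arm's radius. The washer is still in place, and the nut and spanner are undisturbed. I'm handing in.

```bash
python3 - <<'E'
from h import *
print(workorder.finish_job())
E
```

```text
the job is handed in; nothing more can be done
None
```

I threaded the bush and then the washer onto the bolt and turned the hex head anticlockwise to its stop. I handed in at about 16.6 s with the gripper still holding the bolt there at 60 N. No verdict is reported.

**Final checks**
- **Rings:** the bush met a firm seat at 8 N and the washer at 13 N, each within about 1 mm of the expected height. Pictures showed the bush concentric on the bolt and the washer flat on top of it.
- **Bolt at its stop:** the tool turned about 24° (0.41–0.42 rad, against a stop at 0.40). The measured torque jumped from 0.08 to 0.58 N m, well above the spring's 0.14 N m. In the top view the idler roller had moved about 24 mm, which fits 0.4 rad.
- **Other items:** in the last pictures the nut and spanner looked undisturbed and the pink ring was still on the bench. I did not check the timer, the boxes or the bottles separately.

**What went wrong or disagreed**
- My first grasp of the washer closed just above it because the tool was too high. The washer had not moved, and a second try a little lower worked.
- The finger opening read 1–2 mm smaller than the true widths of the bush, washer and hex head each time; I took this as an offset in the reading.

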